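# Load two glass vials into a sprung feed rail

## Task

Load the two loose red-capped glass vials into the feed rail: draw the red-knobbed follower back against its spring until its catch clicks and holds it, but gently, without straining the rail on its soft mounts. Stand both vials upright in the open channel in front of the held follower, then press the green pad so that the follower closes and holds the vials packed against the blue gate. Leave the mug and the loose batteries alone.

Things in the scene. Friction and masses are not known exactly. Their poses are not given: they have to be found in the camera images.
- rail_base: Dark steel mounting plate of the feed rail, fixed to the table, 100 x 255 mm, its top 8 mm above the table. Origin on the table top, on the channel's centre line, below the inner face of the blue gate. Own +y is the feed direction (towards the gate), z up. Positions below are in this frame. The aluminium rail stands on it on soft mounts.
- channel (a point): Point on the channel floor, on the centre line at the gate's inner face: (0, 0, 12 mm) in the plate's frame. The open-topped channel runs from here to y = -200 mm; inside width 26 mm, walls 4 mm thick with tops 34 mm above the table; blue gate 10 mm thick, top at 38 mm above the table.
- rail (a joint): Give of the rail on its shear mounts along the track, m: 0 at rest, positive when pulled rearward (plate's -y); 8 N per mm. Every pull on the follower passes into it. More than 2.5 mm (20 N) strains the mounts.
- follower (a joint): Travel of the black follower, m: 0 closed on the empty rail, growing as it is drawn rearward (plate's -y). Its upright front face (23 mm wide, top 36 mm above the table) stands at y = -8 mm minus the travel. Its spring pushes it forward with about 5 N at 0 to 7.5 N at 100 mm; damping 0.5 N per 10 mm/s. With both vials packed it stands at about 36 mm.
- front (a point): Centre of the follower's front face. Hidden catch behind it, set differently each time: it clicks somewhere between 64 and 104 mm of travel. The pull swells by about 4 N on a ramp from 16 to 8 mm before the click, falls back, then clicks; about 2 mm past the click a solid stop blocks. Let go there, the follower rests back on the catch and stays; let go short of the click, it runs forward again.
- knob (a point): Centre of the top face of the follower's red pull knob, an upright round post of 16 mm diameter and 30 mm height on the follower's bridge (knob top 75 mm, bridge top 45 mm above the table). It moves with the follower, on the channel's centre line, 17 mm behind the follower's front face.
- pad (a point): Centre of the top face of the green press pad, 26 mm (across the rail) by 30 mm (along it), 45 mm above the table, outside the wall, at (-28, -200) mm in the plate's frame. Pressed straight down it travels 9 mm against a spring of 2 to 5 N; the catch lets go after about 4 to 5 mm, and then the follower runs forward by itself.
- vial_a: Loose glass vial with red cap standing on the table, 22 mm diameter, 52 mm tall, body radius 10.5 mm, cap (top 12 mm) radius 11.2 mm. Origin at the centre of its underside, z up. Either place in the channel will do.
- vial_b: Second vial, the same as vial_a.
- mug: Blue and white mug, 78 x 112 x 92 mm, a bystander; origin at the centre of its underside.
- cell_aa: Green and yellow AA cell standing upright, 15 mm diameter, 51 mm tall, a bystander; origin at the centre of its underside.
- battery_9v: Black block battery lying flat, 26 x 50 x 18 mm, a bystander; origin at the centre of its underside.

How it is judged:
On the way, in this order (a step that is already met when the one before it is completed fails the run):
1. the follower is drawn back and held by its catch, the robot touching nothing (value of joint follower above 0.06 m and contact force between the fingers and anything else below 0.5 N), for 0.3 s.
2. both vials stand in the channel in front of the held follower, let go (all of step 1 and angle between each of vial_a, vial_b's own z axis and vertical below 0.25 rad and x of vial_a in the frame of rail_base between -0.005 and 0.005 m and x of vial_b in the frame of rail_base between -0.005 and 0.005 m and y of vial_a in the frame of rail_base between -0.105 and 0 m and y of vial_b in the frame of rail_base between -0.105 and 0 m and height (world z) of each of vial_a, vial_b below 0.016 m), for 0.2 s.
At the end, for the whole second after the job is handed in: Both vials stand upright (within 7 degrees) on the channel floor (underside no more than 4 mm above it), within 5 mm of its centre line and within 40 mm of the gate's face, at rest, and the follower has closed on them (its travel between 30 and 41 mm) (value of joint follower between 0.03 and 0.041 m and angle between each of vial_a, vial_b's own z axis and vertical below 0.12 rad and x of vial_a in the frame of rail_base between -0.005 and 0.005 m and x of vial_b in the frame of rail_base between -0.005 and 0.005 m and y of vial_a in the frame of rail_base between -0.04 and -0.006 m and y of vial_b in the frame of rail_base between -0.04 and -0.006 m and height (world z) of each of vial_a, vial_b below 0.016 m and linear speed of each of vial_a, vial_b below 0.02 m/s); the robot touches nothing.
It fails at once if the rail is strained on its mounts (given way more than 2.5 mm along the track, 20 N) (value of joint rail above 0.0025 m or value of joint rail below -0.0025 m).
It fails at once if the mug is moved (more than 15 mm) (distance of mug from where it was at the start of the episode above 0.015 m).
It fails at once if the loose AA cell is moved (more than 15 mm) (distance of cell_aa from where it was at the start of the episode above 0.015 m).
It fails at once if the loose block battery is moved (more than 15 mm) (distance of battery_9v from where it was at the start of the episode above 0.015 m).
It also fails if it takes over 72 s, if anything falls off the work surface, if the arm or the gripper's body presses on something with over 40 N, if the wrist force passes 120 N, or if a joint passes its speed limit or range.

## Robot

A 6-joint arm with a two-finger parallel gripper is mounted at the origin on a cart in front of the work surface, level with it; the furniture and walls round the work are solid. World frame = base frame: x ahead of the robot, y to its left, z up, the work surface at z = 0. Lengths are in m, angles in rad, forces in N, time in s.
With the tool pointing down it reaches from about 0.35 to 0.925 m from the base axis. Payload 6.4 kg.
Tool frame: the origin (TCP) lies between the finger pads; the fingertips stand 17 mm ahead of it and the grasp point (between the pads) lies 2 mm behind it; z points along the fingers, y is the line along which they close (so a half turn about z gives the same grasp; the last joint's range is limited). The gripper opens to 94 mm and grips with 3 to 60 N. Pads are 16 mm wide; open, the fingers measure 119 mm over their backs; the gripper's body (75 mm by 177 mm) begins 78 mm behind the grasp point.
Start: joints at [0.958, 0.245, 1.558, -0, 1.339, -0.174], TCP at [0.276, 0.588, 0.222] pointing down, gripper open.
Joint ranges: [-3.13, 3.13], [-1.02, 2.26], [0.13, 2.54], [-0.95, 4.09], [0.21, 2.88], [-2.74, 2.74]. Speed limits (rad/s): [2.57, 2.57, 3.14, 3.14, 3.14, 3.14].

## Interface

Orientations are given as [roll, pitch, yaw] about the fixed x, y, z axes, in that order (R = Rz(yaw) Ry(pitch) Rx(roll)).
In Python, from bench import state, camera, camera_model, sign_off, spotter gives the robot as it stands.
- The arm moves only by the tool servo_tool, never from a script. Its argument "commands" is a list of rows, each a list of 4 numbers: the shift along the world's x, y, z in m, then the turn about the world's z in rad. In form: [[tx, ty, tz, twist], ...]. A call has 1 to 12 rows; each row shifts and turns the commanded pose from where the row before left it; what a row does not reach is not made up. A row lasts 1/12 s, in which the tool goes at most 41.7 mm and 7.16 degrees, less where a joint would pass 70% of its speed; a pose out of reach is approached as far as the arm can. A call is refused whole if a number of a shift passes 0.0417 or a number of a turn 0.125, either way. A call with a gripper value outside its range is refused whole. "claw" is the finger opening in m, from 0 to 0.094, set as the call begins (left out, the last holds). The fingers move at their own pace and stop on an object; "newtons" is the grip in N (left out, the last holds). Time passes only in rows, so rows that do not move let the fingers close. It gives the time, the measured TCP pose, the force, the opening and the grip force at its end, in the units of the state.
- state(): the state, without advancing time (a new reading comes with each control period).
- camera(name): name is "scene" or "side" or "wrist"; returns the picture (480x640x3 uint8, red, green, blue); there is no depth.
- camera_model(name): a dict with "mtx" (3x3 intrinsics, pixels), "position" and "rotation" of the camera in the world; the wrist camera has in their place "hand_eye" (4x4, takes a point from camera to tool coordinates, whose origin is the TCP and whose axes are the flange's). Camera axes: x right, y down, z forward; pixel columns grow to the right and rows downward; lengths in m; the calibration is good to about 2 mm. A picture is of the moment at which its call begins: read the wrist's pose just before it. camera_model takes no time and is no camera call.
- sign_off(): hands the job in; it is judged then, once.
Trained networks look in the newest picture that a camera, given by its name, has taken for a name from the list of things; names that differ only in an ending like _2 or _b are one class to them, and where a whole thing is asked for, a point or a joint stands for the part that bears it (a point fixed in the world has none). Each returns a list of dicts, best first, with "conf" (0 to 1); they miss things now and then, are a little off and sometimes report something else, mostly with a low value. They report only what shows in the picture. A call takes as long as a camera call.
- spotter.search_frame(camera, label): "xyz" ([x, y, z] in m, in the coordinates of the camera as it stood for that picture, good to about 4 mm: the middle of the surface that is visible of it).
- spotter.cut_out(camera, label): "mask" (480x640 bool, what is visible of it).
The state is a dict: "time": time; "joint_positions": joint angles; "dq": joint speeds; "effort": joint torques, N m; "eef_pos": TCP position; "tcp_rot": TCP orientation; "ft_force": force on the tool from outside, world axes, zero at the start; "wrist_torque": the same for the moment, N m; "opening": finger opening in m; "grip_force": force on a finger pad.
Only numpy, scipy, OpenCV 4.12 (cv2) and the standard library are available. Lean on these libraries where they do the work, as an engineer would, in place of code of your own. Each camera call takes 0.05 s, during which the arm holds its last target. There are 200 camera calls.

## Working session

There is one attempt and no reset: what is moved stays moved. The work goes in short steps, Python scripts to look and compute and a tool call to move; the robot and the scene stay as the last step left them, time stands still between calls to the robot, and variables do not carry over. Pictures are saved under pics/ and viewed, at most 10 in all, crops included, and the job is handed in when it is done.

Besides the shell and the picture viewer there is one more tool, called after "Request:" by a JSON object that holds its "fn" and its "kwargs". servo_tool: Moves the arm, as the interface text tells. Its arguments: {"type":"object","properties":{"commands":{"type":"array"},"claw":{"type":"number"},"newtons":{"type":"number"}},"required":["commands"]}

```bash
mkdir -p pics; cat > h.py <<'E'
import numpy as np, cv2
from scipy.spatial.transform import Rotation as Ro
from bench import state, camera, camera_model, sign_off, spotter
def snap(n,f=None):
    s=state(); im=camera(n)
    if f: cv2.imwrite('pics/'+f,im[:,:,::-1])
    return s,im
def pose(n,s):
    m=camera_model(n)
    if 'hand_eye' in m:
        T=np.eye(4); T[:3,:3]=Ro.from_euler('xyz',s['tcp_rot']).as_matrix() if len(s['tcp_rot'])==3 else Ro.from_quat(s['tcp_rot']).as_matrix()
        T[:3,3]=s['eef_pos']; T=T@np.array(m['hand_eye']); return np.array(m['mtx']),T[:3,:3],T[:3,3]
    return np.array(m['mtx']),np.array(m['rotation']),np.array(m['position'])
def ray(n,s,uv,z):
    K,R,p=pose(n,s); d=R@np.linalg.inv(K)@np.array([uv[0],uv[1],1.]); return p+d*(z-p[2])/d[2]
def proj(n,s,P):
    K,R,p=pose(n,s); c=K@(R.T@(np.array(P)-p)); return c[:2]/c[2]
def find(n,s,l):
    K,R,p=pose(n,s); return [(round(d['conf'],2),np.round(R@np.array(d['xyz'])+p,4)) for d in spotter.search_frame(n,l)]
E
python3 - <<'E'
from h import *
print(state())
for n in ['scene','side','wrist']:
    s,im=snap(n,n+'0.png'); print(n)
    for l in ['rail_base','knob','pad','vial_a','mug','cell_aa','battery_9v']:
        print(l,find(n,s,l)[:3])
a=[cv2.imread(f'pics/{n}0.png') for n in ('scene','side')]
cv2.imwrite('pics/both.png',cv2.resize(np.vstack(a),None,fx=.62,fy=.62))
E
```

```text
{'time': 0.0, 'joint_positions': array([ 9.57878543e-01,  2.45803678e-01,  1.55901425e+00, -7.26248897e-06,
        1.33869008e+00, -1.74080331e-01]), 'dq': array([ 0.00031057, -0.00154588,  0.00058532,  0.00073647,  0.00246773,
        0.00056374]), 'effort': array([ 4.12184563e-04, -4.15818250e+01, -3.14613605e+01,  6.86139450e-02,
        3.29668424e-02, -9.97234338e-05]), 'eef_pos': array([0.27582777, 0.58794255, 0.22135186]), 'tcp_rot': array([-3.13970503e+00, -3.24784949e-04,  2.70275657e+00]), 'ft_force': array([-1.00438748, -0.78240021,  0.28658412]), 'wrist_torque': array([0.02747721, 0.02284772, 0.0244614 ]), 'grip_force': 0.0, 'opening': 0.09401074304694183}
scene
rail_base [(0.85, array([-3.1972, -2.5766, -3.0705]))]
knob [(0.78, array([-3.1106, -2.49  , -2.9839]))]
pad [(0.78, array([-3.592 , -2.9714, -3.4654]))]
vial_a [(0.68, array([-4.2098, -3.5892, -4.0832])), (0.54, array([-3.9327, -3.3121, -3.806 ]))]
mug [(0.75, array([-4.2764, -3.6558, -4.1498]))]
cell_aa [(0.82, array([-2.4946, -1.8739, -2.3679]))]
battery_9v [(0.84, array([-2.7724, -2.1518, -2.6457])), (0.34, array([-4.2737, -3.653 , -4.147 ]))]
side
rail_base [(0.6, array([-2.9881, -2.4668, -2.6729]))]
knob [(0.64, array([-2.8436, -2.3224, -2.5284]))]
pad [(0.83, array([-3.291 , -2.7697, -2.9758]))]
vial_a [(0.6, array([-3.8868, -3.3655, -3.5716])), (0.55, array([-3.6202, -3.099 , -3.305 ]))]
mug [(0.97, array([-3.9614, -3.4401, -3.6462])), (0.3, array([-2.8523, -2.3311, -2.5371]))]
cell_aa [(0.58, array([-3.2821, -2.7608, -2.9669])), (0.47, array([-2.2585, -1.7372, -1.9433]))]
battery_9v [(0.65, array([-2.9238, -2.4026, -2.6087])), (0.56, array([-2.5366, -2.0153, -2.2214]))]
wrist
rail_base []
knob []
pad []
vial_a []
mug []
cell_aa []
battery_9v [(0.65, array([0.4497, 0.2868, 0.0165]))]
```

View pics/both.png

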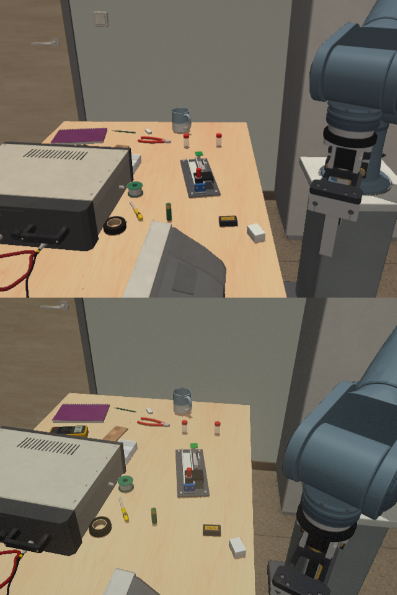

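The pictures show the rail in the middle of the table, with the gate and red knob end nearer the camera. The two vials stand beyond it near the mug, and the AA cell and 9V battery are on the near side. The rotation comes as Euler angles, so I'll fix that in the helper.

```bash
python3 - <<'E'
s=open('h.py').read()
s=s.replace("np.array(m['rotation']),","Ro.from_euler('xyz',m['rotation']).as_matrix() if np.size(m['rotation'])==3 else np.array(m['rotation']),")
open('h.py','w').write(s)
E
python3 - <<'E'
from h import *
print(camera_model('scene'),camera_model('wrist'))
for n in ['scene','side']:
    s,im=snap(n); print(n)
    for l in ['rail_base','knob','pad','vial_a','mug','cell_aa','battery_9v']:
        print(l,find(n,s,l)[:3])
E
```

```text
{'mtx': array([[593.17460422,   0.        , 321.69014157],
       [  0.        , 593.17460422, 243.87315702],
       [  0.        ,   0.        ,   1.        ]]), 'position': array([0.48200796, 1.10263007, 0.60864781]), 'rotation': array([-2.01036673,  0.00470617, -3.10753515])} {'mtx': array([[337.42981237,   0.        , 315.44852673],
       [  0.        , 337.42981237, 242.25280066],
       [  0.        ,   0.        ,   1.        ]]), 'hand_eye': array([[-9.13618054e-04, -9.67184048e-01, -2.54075153e-01,
         7.38864940e-02],
       [ 9.99999579e-01, -8.62073372e-04, -3.14214336e-04,
         7.57030570e-06],
       [ 8.48716690e-05, -2.54075333e-01,  9.67184428e-01,
        -1.62822227e-01],
       [ 0.00000000e+00,  0.00000000e+00,  0.00000000e+00,
         1.00000000e+00]])}
scene
rail_base [(0.77, array([0.5254, 0.0689, 0.0155])), (0.26, array([0.5148, 0.0993, 0.0462]))]
knob [(0.83, array([0.5084, 0.0962, 0.0451]))]
pad [(0.67, array([ 0.5218, -0.0714,  0.0332]))]
vial_a [(0.73, array([ 0.4562, -0.2365,  0.0274])), (0.61, array([ 0.6146, -0.3857,  0.0573]))]
mug [(0.96, array([ 0.6135, -0.3869,  0.06  ]))]
cell_aa [(0.82, array([0.5971, 0.2586, 0.0306]))]
battery_9v [(0.62, array([0.4378, 0.2795, 0.0161])), (0.19, array([0.513 , 0.0982, 0.0458]))]
side
rail_base [(0.97, array([0.518 , 0.0653, 0.0067]))]
knob [(0.71, array([0.5076, 0.0965, 0.0412])), (0.52, array([0.5913, 0.2617, 0.0303]))]
pad [(0.7, array([ 0.5221, -0.0671,  0.0316]))]
vial_a [(0.71, array([ 0.452 , -0.2359,  0.0356])), (0.49, array([ 0.5794, -0.2273,  0.0396])), (0.39, array([ 0.5203, -0.062 ,  0.0284]))]
mug [(0.71, array([ 0.6124, -0.391 ,  0.064 ]))]
cell_aa [(0.55, array([0.5117, 0.0931, 0.0466])), (0.49, array([0.5209, 0.0637, 0.0084]))]
battery_9v [(0.87, array([0.4334, 0.2818, 0.0155])), (0.44, array([ 0.6145, -0.3886,  0.066 ]))]
```

Request:
{"fn": "servo_tool", "kwargs": {"commands": [[0.0167,-0.036,0,0.04],[0.0167,-0.036,0,0.04],[0.0167,-0.036,0,0.04],[0.0167,-0.036,0,0.04],[0.0167,-0.036,0,0.04],[0.0167,-0.036,0,0.04],[0.0167,-0.036,0,0.04],[0.0167,-0.036,0,0.04],[0.0167,-0.036,0,0.04],[0.0167,-0.036,0,0.04],[0.0167,-0.036,0,0.04],[0.0167,-0.036,0,0]]}}

```text
time: 3.0
eef_pos: [0.4771, 0.1546, 0.2228]
tcp_rot: [3.141, 0.001, -3.139]
ft_force: [0.6, 0.7, -0.5]
opening: 0.0938
grip_force: 0.0
```

Request:
{"fn": "servo_tool", "kwargs": {"commands": [[0.0167,-0.036,0,0],[0.0167,-0.036,0,0],[0,-0.03,0,0],[0,0,0,0],[0,0,0,0]]}}

```text
time: 3.42
eef_pos: [0.5101, 0.0532, 0.2225]
tcp_rot: [3.141, 0.0, 3.14]
ft_force: [-0.0, -0.8, -0.0]
opening: 0.0935
grip_force: 0.0
```

```bash
python3 - <<'E'
from h import *
s,im=snap('wrist','w1.png'); print(s['eef_pos'],s['tcp_rot'],s['ft_force'],s['time'])
for l in ['rail_base','knob','pad','vial_a','mug','cell_aa','battery_9v']:
    print(l,find('wrist',s,l)[:3])
E
```

```text
[0.51011759 0.05321038 0.2224857 ] [3.14128758e+00 2.41299714e-05 3.13972452e+00] [-0.00234814 -0.77677437 -0.03537763] 3.4167
rail_base []
knob [(0.57, array([0.5046, 0.0791, 0.0434]))]
pad [(0.57, array([ 0.5236, -0.0612,  0.0317]))]
vial_a [(0.83, array([ 0.4539, -0.2366,  0.0395])), (0.8, array([ 0.5841, -0.2286,  0.0394]))]
mug []
cell_aa [(0.97, array([0.5961, 0.2528, 0.0365]))]
battery_9v [(0.7, array([0.4325, 0.2706, 0.0177]))]
```

View pics/w1.png

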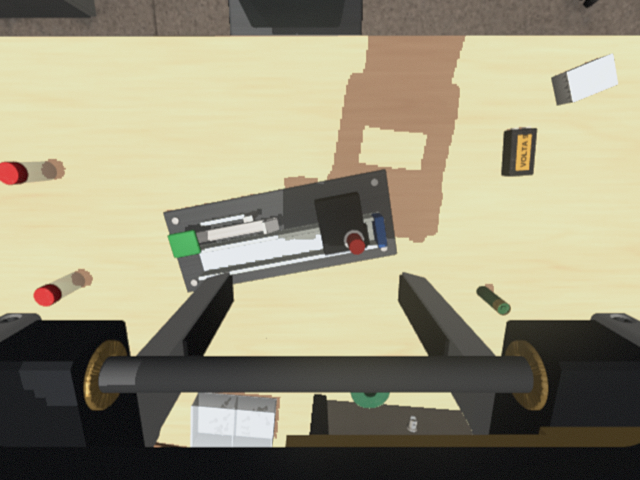

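```bash
python3 - <<'E'
from h import *
s=state()
im=cv2.imread('pics/w1.png')
c=np.array([[164,212],[384,170],[396,253],[191,292]])
P=np.array([ray('wrist',s,u,.008)[:2] for u in c]); print(P.round(4), np.linalg.norm(np.diff(P,axis=0),axis=1))
d=P[1]-P[0]; print('yaw',np.arctan2(-d[0],d[1]))
hsv=cv2.cvtColor(im,cv2.COLOR_BGR2HSV)
g=cv2.inRange(hsv,(45,100,60),(80,255,255)); g[:,:160]=0; g[:,205:]=0
print('pad',cv2.minAreaRect(cv2.findNonZero(g)))
r=cv2.inRange(hsv,(0,150,60),(8,255,255))|cv2.inRange(hsv,(172,150,60),(180,255,255))
n,_,st,ce=cv2.connectedComponentsWithStats(r); print([(st[i],ce[i].round(1)) for i in range(1,n) if st[i][4]>40])
print('pad',ray('wrist',s,cv2.minAreaRect(cv2.findNonZero(g))[0],.045),'knob',ray('wrist',s,(357,246),.075))
cv2.imwrite('pics/w1c.png',cv2.resize(im[150:310,150:410],None,fx=3,fy=3,interpolation=cv2.INTER_CUBIC))
E
```

```text
[[ 0.5001 -0.1159]
 [ 0.4532  0.1302]
 [ 0.5479  0.1492]
 [ 0.5972 -0.0943]] [0.25046717 0.09658238 0.24847372]
yaw 0.18834819927319701
pad ((184.1167449951172, 243.55441284179688), (24.515247344970703, 28.841466903686523), 78.11134338378906)
[(array([  0, 162,  27,  22, 507], dtype=int32), array([ 12.2, 172.7])), (array([349, 238,  16,  16, 182], dtype=int32), array([356.6, 245.7])), (array([ 34, 285,  27,  21, 421], dtype=int32), array([ 47. , 294.7]))]
pad [ 0.52703607 -0.08182926  0.045     ] knob [0.52110823 0.09489893 0.075     ]
```

View pics/w1c.png

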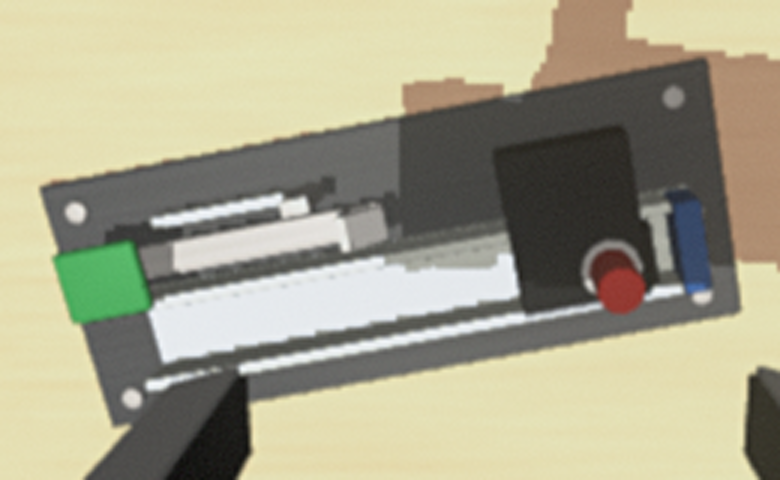

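Request:
{"fn": "servo_tool", "kwargs": {"commands": [[0.0055,0.021,0,0.096],[0.0055,0.0207,0,0.096],[0,0,-0.03,0],[0,0,-0.03,0],[0,0,-0.03,0],[0,0,0,0],[0,0,0,0]], "claw": 0.036, "newtons": 20}}

```text
time: 4.4
eef_pos: [0.5198, 0.0965, 0.1314]
tcp_rot: [3.141, -0.003, -2.948]
ft_force: [-0.4, -0.7, 1.1]
opening: 0.0505
grip_force: 0.0
```

```bash
python3 - <<'E'
from h import *
s,im=snap('wrist','w2.png'); print(s['eef_pos'],s['tcp_rot'],s['ft_force'],s['opening'])
E
```

```text
[0.51981222 0.09651033 0.13140132] [ 3.14082079 -0.00345752 -2.94779874] [-0.3970984  -0.68519     1.06566753] 0.0505404406622186
```

View pics/w2.png

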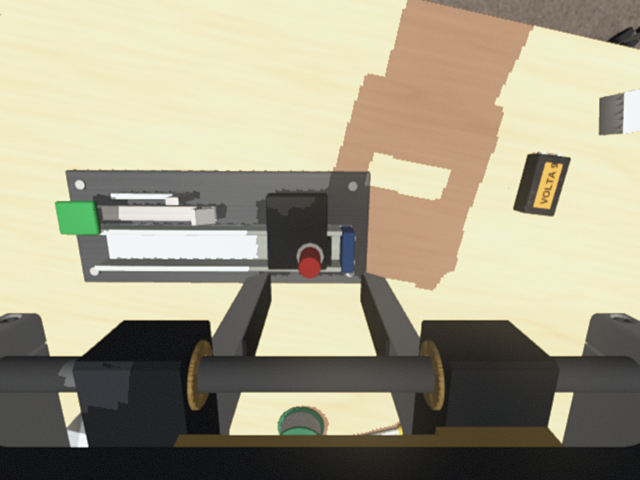

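```bash
python3 - <<'E'
from h import *
s=state(); yaw=s['tcp_rot'][2]
im=cv2.imread('pics/w2.png')
print('knob',ray('wrist',s,(309,270),.075), 'pad',ray('wrist',s,(78,218),.045))
print([ray('wrist',s,u,.008) for u in [(66,170),(369,173),(369,276)]])
print(find('wrist',s,'knob')[:2], find('wrist',s,'vial_a')[:2])
E
```

```text
knob [0.52625758 0.09283603 0.075     ] pad [ 0.52943811 -0.0848031   0.045     ]
[array([ 0.50186921, -0.11992831,  0.008     ]), array([0.45572889, 0.12929305, 0.008     ]), array([0.54494988, 0.15047544, 0.008     ])]
[(0.55, array([0.5082, 0.0795, 0.0477]))] []
```

Request:
{"fn": "servo_tool", "kwargs": {"commands": [[0.004,-0.002,-0.024,0],[0,0,-0.02,0],[0,0,-0.02,0],[0,0,0,0],[0,0,0,0]], "claw": 0.036}}

```text
time: 4.97
eef_pos: [0.5255, 0.0941, 0.0695]
tcp_rot: [-3.141, 0.001, -2.948]
ft_force: [0.6, 0.2, 0.7]
opening: 0.0365
grip_force: 0.0
```

```bash
python3 - <<'E'
from h import *
s,im=snap('wrist','w3.png'); print(s['eef_pos'],s['ft_force'],s['opening'])
s2,im2=snap('side')
u=proj('side',s2,(.523,.094,.06)).astype(int); print(u)
c=im2[u[1]-60:u[1]+60,u[0]-80:u[0]+80]; cv2.imwrite('pics/m3.png',np.vstack([im[120:400,120:520],cv2.resize(c,(400,300),interpolation=2)])[:,:,::-1])
E
```

```text
[0.52553969 0.09409103 0.06951186] [0.61016615 0.18982866 0.68104563] 0.036505478183248424
[303 282]
```

View pics/m3.png

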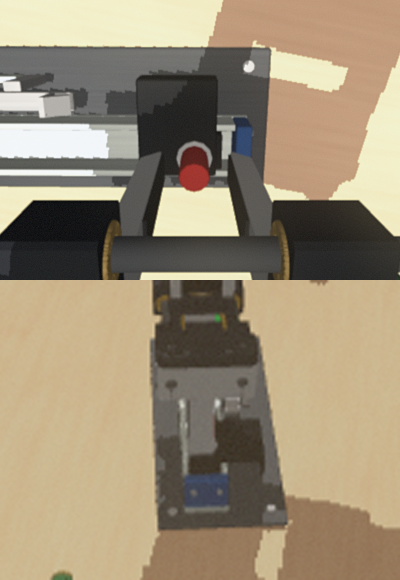

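Request:
{"fn": "servo_tool", "kwargs": {"commands": [[0.0006,-0.003,0,0],[0.0006,-0.003,0,0],[0.0006,-0.003,0,0],[0.0006,-0.003,0,0],[0.0006,-0.003,0,0],[0.0006,-0.003,0,0],[0.0006,-0.003,0,0],[0.0006,-0.003,0,0],[0.0006,-0.003,0,0],[0.0006,-0.003,0,0],[0.0006,-0.003,0,0],[0.0006,-0.003,0,0]]}}

```text
time: 6.07
eef_pos: [0.5322, 0.0593, 0.0691]
tcp_rot: [3.138, 0.0, -2.949]
ft_force: [-1.6, 6.9, 4.7]
opening: 0.0361
grip_force: 3.6
```

Request:
{"fn": "servo_tool", "kwargs": {"commands": [[0.0006,-0.003,0,0],[0.0006,-0.003,0,0],[0.0006,-0.003,0,0],[0.0006,-0.003,0,0],[0.0006,-0.003,0,0],[0.0006,-0.003,0,0],[0.0006,-0.003,0,0]]}}

```text
time: 6.65
eef_pos: [0.5362, 0.0385, 0.0691]
tcp_rot: [3.138, -0.0, -2.949]
ft_force: [-2.9, 7.3, 5.6]
opening: 0.0361
grip_force: 3.9
```

Request:
{"fn": "servo_tool", "kwargs": {"commands": [[0.0004,-0.002,0,0],[0.0004,-0.002,0,0]]}}

```text
time: 6.82
eef_pos: [0.537, 0.0344, 0.0691]
tcp_rot: [3.138, -0.0, -2.949]
ft_force: [-3.5, 7.5, 5.7]
opening: 0.0361
grip_force: 3.7
```

Request:
{"fn": "servo_tool", "kwargs": {"commands": [[0.0004,-0.002,0,0],[0.0004,-0.002,0,0]]}}

```text
time: 6.98
eef_pos: [0.5378, 0.0304, 0.0691]
tcp_rot: [3.138, -0.0, -2.949]
ft_force: [-3.2, 7.9, 5.7]
opening: 0.0359
grip_force: 3.7
```

Request:
{"fn": "servo_tool", "kwargs": {"commands": [[0.0004,-0.002,0,0],[0.0004,-0.002,0,0]]}}

```text
time: 7.15
eef_pos: [0.5385, 0.0265, 0.0691]
tcp_rot: [3.138, -0.0, -2.949]
ft_force: [-2.4, 7.9, 6.7]
opening: 0.0364
grip_force: 3.8
```

Request:
{"fn": "servo_tool", "kwargs": {"commands": [[0.0004,-0.002,0,0],[0.0004,-0.002,0,0]]}}

```text
time: 7.32
eef_pos: [0.5393, 0.0225, 0.0691]
tcp_rot: [3.138, -0.0, -2.949]
ft_force: [-2.9, 6.8, 5.7]
opening: 0.036
grip_force: 3.8
```

Request:
{"fn": "servo_tool", "kwargs": {"commands": [[0.0004,-0.002,0,0]]}}

```text
time: 7.4
eef_pos: [0.5397, 0.0205, 0.0691]
tcp_rot: [3.138, -0.0, -2.949]
ft_force: [-3.2, 7.5, 5.9]
opening: 0.0358
grip_force: 3.8
```

Request:
{"fn": "servo_tool", "kwargs": {"commands": [[0.0004,-0.002,0,0]]}}

```text
time: 7.48
eef_pos: [0.54, 0.0185, 0.0691]
tcp_rot: [3.138, -0.001, -2.949]
ft_force: [-3.0, 7.8, 6.5]
opening: 0.0359
grip_force: 3.9
```

Request:
{"fn": "servo_tool", "kwargs": {"commands": [[0.0004,-0.002,0,0]]}}

```text
time: 7.57
eef_pos: [0.5405, 0.0165, 0.0691]
tcp_rot: [3.138, -0.0, -2.949]
ft_force: [-3.1, 7.0, 6.8]
opening: 0.036
grip_force: 3.9
```

Request:
{"fn": "servo_tool", "kwargs": {"commands": [[0.0004,-0.002,0,0],[0.0004,-0.002,0,0]]}}

```text
time: 7.73
eef_pos: [0.5412, 0.0126, 0.0691]
tcp_rot: [3.138, -0.001, -2.949]
ft_force: [-3.6, 7.8, 6.5]
opening: 0.036
grip_force: 3.9
```

Request:
{"fn": "servo_tool", "kwargs": {"commands": [[0.0004,-0.002,0,0]]}}

```text
time: 7.82
eef_pos: [0.5415, 0.0108, 0.069]
tcp_rot: [3.137, -0.001, -2.949]
ft_force: [-2.8, 10.1, 7.4]
opening: 0.0361
grip_force: 5.3
```

Request:
{"fn": "servo_tool", "kwargs": {"commands": [[0.0004,-0.002,0,0]]}}

```text
time: 7.9
eef_pos: [0.5418, 0.0092, 0.0691]
tcp_rot: [3.136, -0.001, -2.95]
ft_force: [-3.2, 10.4, 7.2]
opening: 0.0366
grip_force: 5.7
```

Request:
{"fn": "servo_tool", "kwargs": {"commands": [[0.0004,-0.002,0,0]]}}

```text
time: 7.98
eef_pos: [0.5421, 0.0074, 0.069]
tcp_rot: [3.136, -0.001, -2.95]
ft_force: [-3.3, 11.7, 6.6]
opening: 0.0361
grip_force: 6.0
```

Request:
{"fn": "servo_tool", "kwargs": {"commands": [[0.0004,-0.002,0,0]]}}

```text
time: 8.07
eef_pos: [0.5425, 0.0056, 0.069]
tcp_rot: [3.135, -0.001, -2.95]
ft_force: [-5.0, 12.3, 7.7]
opening: 0.036
grip_force: 6.3
```

Request:
{"fn": "servo_tool", "kwargs": {"commands": [[0.0004,-0.002,0,0]]}}

```text
time: 8.15
eef_pos: [0.5429, 0.0038, 0.069]
tcp_rot: [3.135, -0.001, -2.95]
ft_force: [-1.7, 8.5, 3.7]
opening: 0.0363
grip_force: 4.5
```

Request:
{"fn": "servo_tool", "kwargs": {"commands": [[0.0004,-0.002,0,0]]}}

```text
time: 8.23
eef_pos: [0.5434, 0.0013, 0.0689]
tcp_rot: [3.136, -0.001, -2.949]
ft_force: [-4.0, 9.4, 5.6]
opening: 0.0362
grip_force: 4.9
```

Request:
{"fn": "servo_tool", "kwargs": {"commands": [[0.0002,-0.0015,0,0]]}}

```text
time: 8.32
eef_pos: [0.5437, -0.0004, 0.0689]
tcp_rot: [3.137, -0.001, -2.949]
ft_force: [-3.3, 9.2, 5.7]
opening: 0.0358
grip_force: 4.8
```

Request:
{"fn": "servo_tool", "kwargs": {"commands": [[0.0002,-0.001,0,0],[0.0002,-0.001,0,0]]}}

```text
time: 8.48
eef_pos: [0.5441, -0.0026, 0.0689]
tcp_rot: [3.137, -0.001, -2.949]
ft_force: [-2.1, 7.9, 3.1]
opening: 0.0358
grip_force: 4.0
```

Request:
{"fn": "servo_tool", "kwargs": {"commands": [[0.0002,-0.001,0,0]]}}

```text
time: 8.57
eef_pos: [0.5444, -0.0037, 0.0689]
tcp_rot: [3.138, -0.001, -2.949]
ft_force: [-2.8, 6.9, 5.2]
opening: 0.0363
grip_force: 3.9
```

Request:
{"fn": "servo_tool", "kwargs": {"commands": [[0.0002,-0.001,0,0]]}}

```text
time: 8.65
eef_pos: [0.5445, -0.0045, 0.0688]
tcp_rot: [3.137, -0.001, -2.949]
ft_force: [-2.3, 9.9, 5.7]
opening: 0.0362
grip_force: 5.4
```

Request:
{"fn": "servo_tool", "kwargs": {"commands": [[0.0001,-0.0007,0,0]]}}

```text
time: 8.73
eef_pos: [0.5445, -0.0048, 0.0688]
tcp_rot: [3.136, -0.001, -2.95]
ft_force: [-2.6, 11.4, 5.9]
opening: 0.0359
grip_force: 6.0
```

Request:
{"fn": "servo_tool", "kwargs": {"commands": [[-0.0002,0.001,0,0],[-0.0002,0.001,0,0],[-0.0002,0.001,0,0],[-0.0002,0.001,0,0],[-0.0002,0.001,0,0],[-0.0002,0.001,0,0]]}}

```text
time: 9.23
eef_pos: [0.5439, -0.0008, 0.0687]
tcp_rot: [3.141, 0.0, -2.948]
ft_force: [0.2, 1.6, 0.4]
opening: 0.0358
grip_force: 0.7
```

Request:
{"fn": "servo_tool", "kwargs": {"commands": [[-0.0006,0.003,0,0],[-0.0006,0.003,0,0],[0,0,0,0],[0,0,0.02,0],[0,0,0.035,0],[0,0,0.035,0],[0,0,0.035,0],[0,-0.01,0.03,0],[0,0,0,0],[0,0,0,0]], "claw": 0.05}}

```text
time: 10.07
eef_pos: [0.5438, -0.0058, 0.2255]
tcp_rot: [-3.14, 0.004, -2.949]
ft_force: [0.3, -1.2, -0.3]
opening: 0.0502
grip_force: 0.0
```

```bash
python3 - <<'E'
from h import *
s,im=snap('wrist','w4.png'); print(s['time'],s['eef_pos'],s['tcp_rot'],s['ft_force'],s['opening'])
print(find('wrist',s,'vial_a')[:3])
E
```

```text
10.0667 [ 0.54378986 -0.00577035  0.22550936] [-3.13950807  0.00397652 -2.94904068] [ 0.29392871 -1.18590092 -0.33443148] 0.05021988305822255
[(0.71, array([ 0.585 , -0.2305,  0.0408])), (0.56, array([ 0.4546, -0.2399,  0.0453])), (0.34, array([0.5194, 0.0163, 0.0096]))]
```

View pics/w4.png

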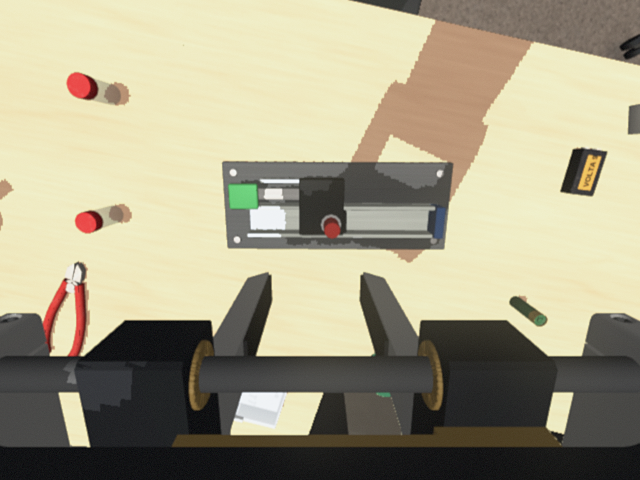

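```bash
python3 - <<'E'
from h import *
s=state(); im=cv2.imread('pics/w4.png')
for n,u,z in [('c',(223,162),.008),('c',(452,163),.008),('c',(444,248),.008),('c',(226,248),.008),('knob',(331.5,230.5),.075),('pad',(243.5,196),.045)]:
    print(n,ray('wrist',s,u,z).round(4))
hsv=cv2.cvtColor(im,cv2.COLOR_BGR2HSV)
r=cv2.inRange(hsv,(0,150,60),(8,255,255))|cv2.inRange(hsv,(172,150,60),(180,255,255)); r[:,130:]=0; r[250:]=0
n,_,st,ce=cv2.connectedComponentsWithStats(r)
for i in range(1,n):
    if st[i][4]>40: print(st[i],ce[i],ray('wrist',s,ce[i],.048))
for o in [(.518,.119)]:
    for z in (.034,.075): print(proj('wrist',s,(*o,z)))
cv2.imwrite('pics/w4c.png',cv2.resize(im[150:260,210:465],None,fx=3,fy=3,interpolation=cv2.INTER_CUBIC))
E
```

```text
c [ 0.4967 -0.1159  0.008 ]
c [0.4502 0.1287 0.008 ]
c [0.5443 0.1476 0.008 ]
c [ 0.5926 -0.1006  0.008 ]
knob [0.5348 0.0092 0.075 ]
pad [ 0.5232 -0.0821  0.045 ]
[ 67  73  30  26 593] [81.49578415 85.71669477] [ 0.45074312 -0.24190189  0.048     ]
[ 75 211  27  22 436] [ 88.26376147 221.46788991] [ 0.57840357 -0.23267106  0.048     ]
[434.18960532 226.18060411]
[448.99788434 235.11642122]
```

View pics/w4c.png

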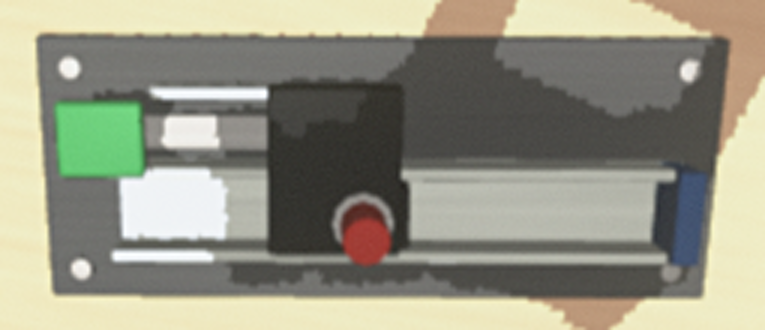

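Request:
{"fn": "servo_tool", "kwargs": {"commands": [[0.003,-0.0188,0,-0.12],[0.003,-0.0188,0,-0.12],[0.003,-0.0188,0,-0.12],[0.003,-0.0188,0,-0.12],[0.003,-0.0188,0,-0.12],[0.003,-0.0188,0,-0.12],[0.003,-0.0188,0,-0.12],[0.003,-0.0188,0,-0.12],[0.003,-0.0188,0,-0.12],[0.003,-0.0188,0,-0.12],[0.003,-0.0188,0,-0.12],[0.003,-0.0188,0,-0.12]], "claw": 0.06}}

```text
time: 11.17
eef_pos: [0.5777, -0.2308, 0.2204]
tcp_rot: [-3.138, -0.004, 1.889]
ft_force: [0.6, -0.3, 0.0]
opening: 0.0602
grip_force: 0.0
```

Request:
{"fn": "servo_tool", "kwargs": {"commands": [[0,0,-0.03,-0.12],[0,0,-0.03,-0.017],[0,0,-0.03,0],[0,0,0,0],[0,0,0,0]]}}

```text
time: 11.58
eef_pos: [0.5766, -0.2293, 0.13]
tcp_rot: [-3.136, -0.005, 1.758]
ft_force: [-0.4, -0.6, 0.0]
opening: 0.0597
grip_force: 0.0
```

```bash
cat > v.py <<'E'
from h import *
import sys
s,im=snap('wrist',sys.argv[1]); print(s['time'],s['eef_pos'],s['tcp_rot'],s['ft_force'],s['opening'])
hsv=cv2.cvtColor(im,cv2.COLOR_RGB2HSV)
r=cv2.inRange(hsv,(0,150,60),(8,255,255))|cv2.inRange(hsv,(172,150,60),(180,255,255))
n,_,st,ce=cv2.connectedComponentsWithStats(r)
for i in range(1,n):
    if st[i][4]>100: print(st[i],ce[i].round(1),ray('wrist',s,ce[i],.050).round(4))
print(find('wrist',s,'vial_a')[:3])
E
python3 v.py w5.png
```

```text
11.5833 [ 0.57661648 -0.22929095  0.12997944] [-3.13617446 -0.00492941  1.7579832 ] [-0.41009496 -0.58897035  0.0444651 ] 0.05973423512538048
[136 231  34  30 788] [152.6 245.4] [ 0.4548 -0.2443  0.05  ]
[310 251  28  30 611] [323.1 266.2] [ 0.5832 -0.2365  0.05  ]
[416 302  89  18 744] [456.  311.2] [ 0.6926 -0.2535  0.05  ]
[424 323  15  19 107] [432.5 332. ] [ 0.6794 -0.2744  0.05  ]
[(0.74, array([ 0.5882, -0.2295,  0.0502])), (0.63, array([ 0.4573, -0.2419,  0.0505]))]
```

View pics/w5.png

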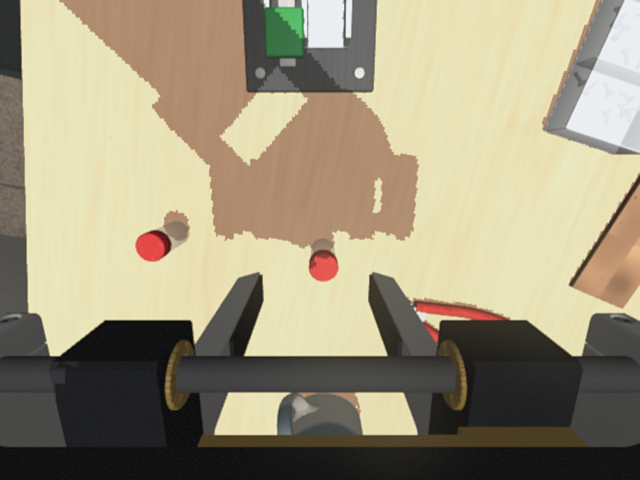

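Request:
{"fn": "servo_tool", "kwargs": {"commands": [[0.007,-0.006,-0.025,0],[0,0,-0.03,0],[0,0,-0.03,0],[0,0,0,0],[0,0,0,0]]}}

```text
time: 12.1
eef_pos: [0.5857, -0.2366, 0.049]
tcp_rot: [-3.141, -0.0, 1.758]
ft_force: [0.4, -0.6, 0.4]
opening: 0.0604
grip_force: 0.0
```

Request:
{"fn": "servo_tool", "kwargs": {"commands": [[0,0,0,0],[0,0,0,0],[0,0,0,0],[0,0,0,0],[0,0,0,0],[0,0,0,0]], "claw": 0.01, "newtons": 12}}

```text
time: 12.6
eef_pos: [0.5859, -0.2368, 0.049]
tcp_rot: [3.141, 0.001, 1.758]
ft_force: [-0.6, 0.3, -0.3]
opening: 0.0235
grip_force: 0.0
```

Request:
{"fn": "servo_tool", "kwargs": {"commands": [[0,0,0,0],[0,0,0,0],[0,0,0,0]]}}

```text
time: 12.85
eef_pos: [0.5858, -0.2369, 0.0488]
tcp_rot: [3.141, 0.0, 1.758]
ft_force: [-1.1, -0.4, 2.7]
opening: 0.0218
grip_force: 12.0
```

Request:
{"fn": "servo_tool", "kwargs": {"commands": [[0,0,0.02,0],[0,0,0.03,0],[0,0,0.03,0],[0,0,0,0],[0,0,0,0]]}}

```text
time: 13.27
eef_pos: [0.5868, -0.2373, 0.1304]
tcp_rot: [3.139, 0.003, 1.758]
ft_force: [0.1, -0.9, -1.1]
opening: 0.022
grip_force: 12.0
```

```bash
python3 v.py w6.png
```

```text
13.2667 [ 0.58677378 -0.23731888  0.13044327] [3.13859577e+00 2.71677127e-03 1.75783414e+00] [ 0.10771509 -0.92737831 -1.140146  ] 0.022016664426318985
[121 218  36  30 820] [138.2 232.2] [ 0.455  -0.2444  0.05  ]
[ 295  276   42   44 1356] [315.4 299.1] [ 0.5934 -0.2729  0.05  ]
[ 406  290  112   39 1073] [463.1 304.7] [ 0.7083 -0.2563  0.05  ]
[397 308  29  12 165] [410.6 314.7] [ 0.67   -0.2723  0.05  ]
[469 342  32  14 271] [485.8 349.7] [ 0.7383 -0.2913  0.05  ]
[(0.61, array([ 0.46  , -0.2425,  0.0495]))]
```

Request:
{"fn": "servo_tool", "kwargs": {"commands": [[0,0,0.03,0],[-0.0068,0.0342,0,0],[-0.0068,0.0342,0,0],[-0.0068,0.0342,0,0],[-0.0068,0.0342,0,0],[-0.0068,0.0342,0,0],[-0.0068,0.0342,0,0],[-0.0068,0.0342,0,0],[-0.0068,0.0342,0,0],[-0.0068,0.0342,0,0],[-0.0068,0.0342,0,0]]}}

```text
time: 14.28
eef_pos: [0.5157, 0.1069, 0.1563]
tcp_rot: [-3.138, -0.001, 1.758]
ft_force: [-0.1, -0.9, -0.0]
opening: 0.0221
grip_force: 12.0
```

Request:
{"fn": "servo_tool", "kwargs": {"commands": [[0,0,-0.03,0],[0,0,-0.03,0],[0,0,0,0],[0,0,0,0],[0,0,0,0]]}}

```text
time: 14.7
eef_pos: [0.5179, 0.1051, 0.0987]
tcp_rot: [-3.141, -0.0, 1.757]
ft_force: [-0.7, 0.5, 0.8]
opening: 0.0224
grip_force: 12.0
```

```bash
python3 v.py w7.png; python3 - <<'E'
import cv2
im=cv2.imread('pics/w7.png')[90:390,190:450]
cv2.imwrite('pics/w7c.png',cv2.resize(im,None,fx=2,fy=2,interpolation=2))
E
```

```text
14.7 [0.51785251 0.10505543 0.09872265] [-3.14123209e+00 -1.07689680e-04  1.75723165e+00] [-0.74843232  0.52640723  0.82357894] 0.022433528348133242
[ 295  275   42   45 1467] [315.4 297.3] [0.5213 0.085  0.05  ]
[307 393  25  38 771] [318.6 411.4] [ 0.5406 -0.0049  0.05  ]
[(0.69, array([0.5232, 0.1141, 0.0975]))]
```

View pics/w7c.png

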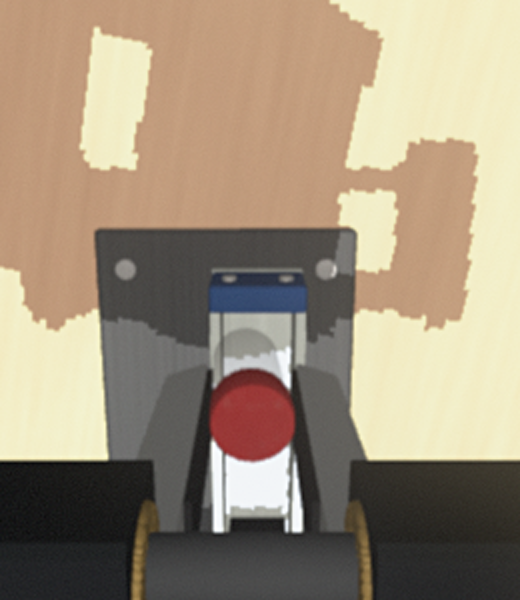

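```bash
python3 - <<'E'
from h import *
s=state()
O=ray('wrist',s,(319,246),.038); O2=ray('wrist',s,(319,233.5),.038); print(O,O2)
f=np.array([-.185,.983]); x=np.array([.983,.185])
for n,p in [('O',O),('capTop',ray('wrist',s,(315.4,299.5),.1)),('knob',ray('wrist',s,(318.6,411),.075))]:
    d=p[:2]-s['eef_pos'][:2]; print(n,'rel TCP y',d@f,'x',d@x)
E
```

```text
[0.5189889  0.11715991 0.038     ] [0.51733096 0.12587358 0.038     ]
O rel TCP y 0.012003736043314107 x 0.0023427959503878777
capTop rel TCP y 8.157118978681517e-05 x -0.0003221194562089362
knob rel TCP y -0.09124732788443835 x 0.00180153080694321
```

Request:
{"fn": "servo_tool", "kwargs": {"commands": [[0.003,-0.0035,0,0],[0,0,-0.013,0],[0,0,-0.013,0],[0,0,-0.004,0],[0,0,0,0],[0,0,0,0]]}}

```text
time: 15.3
eef_pos: [0.5212, 0.1016, 0.0692]
tcp_rot: [3.141, 0.0, 1.758]
ft_force: [-0.5, 0.5, -0.3]
opening: 0.0217
grip_force: 12.0
```

Request:
{"fn": "servo_tool", "kwargs": {"commands": [[0,0,-0.003,0],[0,0,-0.003,0],[0,0,0,0]]}}

```text
time: 15.55
eef_pos: [0.5206, 0.1018, 0.0623]
tcp_rot: [-3.141, -0.0, 1.758]
ft_force: [-0.5, -0.6, -0.7]
opening: 0.0221
grip_force: 12.0
```

Request:
{"fn": "servo_tool", "kwargs": {"commands": [[0,0,-0.001,0],[0,0,0,0]]}}

```text
time: 15.72
eef_pos: [0.5206, 0.1019, 0.0614]
tcp_rot: [-3.142, -0.0, 1.758]
ft_force: [0.6, -0.7, 0.2]
opening: 0.0221
grip_force: 12.0
```

Request:
{"fn": "servo_tool", "kwargs": {"commands": [[0,0,0,0],[0,0,0,0],[0,0,0,0],[0,0,0,0]], "claw": 0.04}}

```text
time: 16.05
eef_pos: [0.5207, 0.1018, 0.0616]
tcp_rot: [3.141, 0.0, 1.758]
ft_force: [-0.9, -0.0, -0.2]
opening: 0.0398
grip_force: 0.0
```

Request:
{"fn": "servo_tool", "kwargs": {"commands": [[0,0,0.01,0],[0,0,0.025,0],[0,0,0.035,0],[0,0,0.03,0],[0,0,0,0],[0,0,0,0]]}}

```text
time: 16.55
eef_pos: [0.5222, 0.1018, 0.1643]
tcp_rot: [3.136, 0.001, 1.758]
ft_force: [-0.3, 0.0, -1.1]
opening: 0.0404
grip_force: 0.0
```

```bash
python3 v.py w8.png; python3 - <<'E'
from h import *
s=state()
print(ray('wrist',s,(0,0),.06)) ; print([proj('wrist',s,(.5215,.1015,z)) for z in (.012,.064)])
E
```

```text
16.55 [0.52220577 0.10184139 0.16428405] [3.13636622e+00 1.11521115e-03 1.75789621e+00] [-0.34645114  0.04022819 -1.08327664] 0.040384337331539746
[298 232  25  26 404] [309.1 244.3] [0.5175 0.1    0.05  ]
[(0.8, array([0.5232, 0.1089, 0.0628])), (0.41, array([0.5248, 0.06  , 0.0101])), (0.37, array([0.5957, 0.2585, 0.0509]))]
[0.27636008 0.23390551 0.06      ]
[array([317.39578667, 234.66013804]), array([317.69893977, 249.73386698])]
```

```bash
python3 v.py w9.png; python3 - <<'E'
from h import *
im=cv2.imread('pics/w9.png'); a=cv2.resize(im[180:330,220:420],(600,450),interpolation=2)
s,b=snap('side'); u=proj('side',s,(.52,.1,.04)).astype(int); print(u)
b=cv2.resize(b[u[1]-40:u[1]+40,u[0]-50:u[0]+50,::-1],(187,150),interpolation=2)
s,c=snap('scene'); u=proj('scene',s,(.52,.1,.04)).astype(int); print(u)
c=cv2.resize(c[u[1]-40:u[1]+40,u[0]-50:u[0]+50,::-1],(187,150),interpolation=2)
o=np.zeros((450,790,3),np.uint8); o[:,:600]=a; o[:150,602:789]=b; o[160:310,602:789]=c
cv2.imwrite('pics/m9.png',o)
E
```

```text
16.65 [0.52000059 0.10182564 0.16083065] [-3.14035380e+00 -2.27962578e-04  1.75779553e+00] [-0.3538671  -0.14808826 -0.97265015] 0.04010110361300165
[301 234  25  26 478] [312.9 246.7] [0.5179 0.0995 0.05  ]
[308 338  17  19 247] [316.1 347.6] [0.5383 0.006  0.05  ]
[(0.9, array([0.5239, 0.1061, 0.0643])), (0.25, array([0.5322, 0.0245, 0.0332]))]
[304 292]
[321 289]
```

View pics/m9.png

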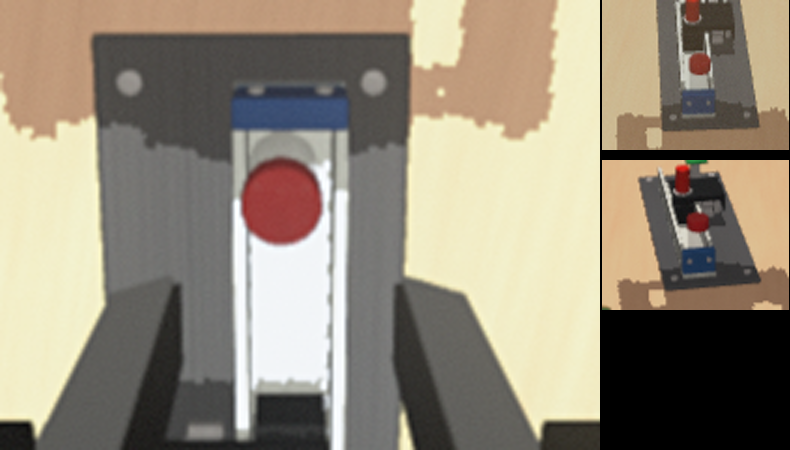

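Request:
{"fn": "servo_tool", "kwargs": {"commands": [[-0.0065,-0.0346,0,0],[-0.0065,-0.0346,0,0],[-0.0065,-0.0346,0,0],[-0.0065,-0.0346,0,0],[-0.0065,-0.0346,0,0],[-0.0065,-0.0346,0,0],[-0.0065,-0.0346,0,0],[-0.0065,-0.0346,0,0],[-0.0065,-0.0346,0,0],[-0.0065,-0.0346,0,0],[0,0,-0.03,0],[0,0,0,0]], "claw": 0.06}}

```text
time: 17.85
eef_pos: [0.4526, -0.2437, 0.1267]
tcp_rot: [-3.136, -0.007, 1.754]
ft_force: [-0.4, 1.8, -1.6]
opening: 0.06
grip_force: 0.0
```

Request:
{"fn": "servo_tool", "kwargs": {"commands": [[0,0,0,0],[0,0,0,0]]}}

```text
time: 18.02
eef_pos: [0.4556, -0.2433, 0.1314]
tcp_rot: [-3.141, -0.001, 1.759]
ft_force: [0.7, 0.1, -0.3]
opening: 0.0601
grip_force: 0.0
```

```bash
python3 v.py w10.png
```

```text
18.0167 [ 0.45559908 -0.24328869  0.13137347] [-3.14086046e+00 -1.10776848e-03  1.75879176e+00] [ 0.71192298  0.06409743 -0.33361436] 0.06007228500282301
[300 242  27  29 617] [312.9 256.4] [ 0.4536 -0.2451  0.05  ]
[546 310  45  14 408] [568.4 316.1] [ 0.6619 -0.2559  0.05  ]
[539 327  43  30 365] [561.6 342.6] [ 0.6652 -0.2793  0.05  ]
[(0.77, array([ 0.4538, -0.2401,  0.0509]))]
```

Request:
{"fn": "servo_tool", "kwargs": {"commands": [[-0.0015,-0.0005,-0.025,0],[0,0,-0.03,0],[0,0,-0.027,0],[0,0,0,0],[0,0,0,0]]}}

```text
time: 18.53
eef_pos: [0.454, -0.2437, 0.0494]
tcp_rot: [-3.14, -0.002, 1.759]
ft_force: [0.4, -0.3, -0.5]
opening: 0.0601
grip_force: 0.0
```

Request:
{"fn": "servo_tool", "kwargs": {"commands": [[0,0,0,0],[0,0,0,0],[0,0,0,0],[0,0,0,0],[0,0,0,0],[0,0,0,0],[0,0,0,0],[0,0,0,0],[0,0,0,0],[0,0,0,0]], "claw": 0.01, "newtons": 12}}

```text
time: 19.37
eef_pos: [0.4543, -0.2449, 0.0498]
tcp_rot: [3.141, 0.0, 1.758]
ft_force: [-0.0, 0.4, 4.6]
opening: 0.0218
grip_force: 12.0
```

Request:
{"fn": "servo_tool", "kwargs": {"commands": [[0,0,0.02,0],[0,0,0.03,0],[0,0,0.03,0],[0,0,0.03,0],[0,0,0,0],[0,0,0,0]]}}

```text
time: 19.87
eef_pos: [0.455, -0.2453, 0.161]
tcp_rot: [3.139, 0.003, 1.758]
ft_force: [0.6, 0.3, -0.8]
opening: 0.0216
grip_force: 12.0
```

Request:
{"fn": "servo_tool", "kwargs": {"commands": [[0.0073,0.032,0,0],[0.0073,0.032,0,0],[0.0073,0.032,0,0],[0.0073,0.032,0,0],[0.0073,0.032,0,0],[0.0073,0.032,0,0],[0.0073,0.032,0,0],[0.0073,0.032,0,0],[0.0073,0.032,0,0],[0.0073,0.032,0,0],[0,0,-0.02,0],[0,0,-0.01,0]]}}

```text
time: 20.87
eef_pos: [0.5253, 0.077, 0.126]
tcp_rot: [-3.137, -0.001, 1.761]
ft_force: [-0.0, -0.1, -0.6]
opening: 0.0222
grip_force: 12.0
```

Request:
{"fn": "servo_tool", "kwargs": {"commands": [[0,0,0,0],[0,0,0,0],[0,0,0,0]]}}

```text
time: 21.12
eef_pos: [0.527, 0.0745, 0.1292]
tcp_rot: [-3.141, -0.0, 1.756]
ft_force: [-0.5, 0.3, -0.4]
opening: 0.0218
grip_force: 12.0
```

```bash
python3 v.py w11.png; python3 - <<'E'
from h import *
im=cv2.imread('pics/w11.png'); hsv=cv2.cvtColor(im,cv2.COLOR_BGR2HSV)
b=cv2.inRange(hsv,(105,90,40),(130,255,255)); b[:150]=0;b[330:]=0;b[:,:250]=0;b[:,400:]=0
n,_,st,ce=cv2.connectedComponentsWithStats(b); print([(st[i],ce[i]) for i in range(1,n) if st[i][4]>60])
E
```

```text
21.1167 [0.52697733 0.07451007 0.12922066] [-3.14087614e+00 -1.61207619e-04  1.75632694e+00] [-0.48005967  0.34619001 -0.44931797] 0.021817770652518144
[296 205  30  31 751] [310.4 220.2] [0.5181 0.1002 0.05  ]
[ 294  277   43   45 1477] [315.3 299.3] [0.5331 0.0395 0.05  ]
[303 327  23  30 552] [314.2 343. ] [0.5391 0.0019 0.05  ]
[(0.81, array([0.5237, 0.1038, 0.0604])), (0.72, array([0.5292, 0.0802, 0.1327]))]
[(array([292, 181,  45,  14, 548], dtype=int32), array([313.92153285, 187.51824818]))]
```

Request:
{"fn": "servo_tool", "kwargs": {"commands": [[-0.0008,0,-0.02,0],[0,0,-0.02,0],[0,0,-0.018,0],[0,0,0,0],[0,0,0,0]]}}

```text
time: 21.63
eef_pos: [0.5261, 0.0749, 0.0714]
tcp_rot: [-3.141, -0.0, 1.757]
ft_force: [0.5, -0.2, 0.6]
opening: 0.0214
grip_force: 12.0
```

Request:
{"fn": "servo_tool", "kwargs": {"commands": [[0,0,-0.004,0],[0,0,-0.003,0],[0,0,0,0],[0,0,0,0]]}}

```text
time: 21.97
eef_pos: [0.5267, 0.0753, 0.065]
tcp_rot: [3.141, 0.0, 1.758]
ft_force: [0.9, 0.4, -0.6]
opening: 0.0215
grip_force: 12.0
```

Request:
{"fn": "servo_tool", "kwargs": {"commands": [[0,0,-0.0025,0],[0,0,0,0],[0,0,0,0]]}}

```text
time: 22.22
eef_pos: [0.5263, 0.0754, 0.0619]
tcp_rot: [-3.142, -0.0, 1.758]
ft_force: [-0.7, -0.7, -0.8]
opening: 0.0218
grip_force: 12.0
```

Request:
{"fn": "servo_tool", "kwargs": {"commands": [[0,0,0,0],[0,0,0,0],[0,0,0,0],[0,0,0,0]], "claw": 0.04}}

```text
time: 22.55
eef_pos: [0.5264, 0.0753, 0.062]
tcp_rot: [3.141, 0.0, 1.758]
ft_force: [-0.4, -0.7, 0.8]
opening: 0.0399
grip_force: 0.0
```

Request:
{"fn": "servo_tool", "kwargs": {"commands": [[0,0,0.01,0],[0,0,0.025,0],[0,0,0.035,0],[0,0,0.03,0],[0,0,0,0],[0,0,0,0],[0,0,0,0]]}}

```text
time: 23.13
eef_pos: [0.5259, 0.0754, 0.1617]
tcp_rot: [-3.141, -0.0, 1.758]
ft_force: [0.2, 0.3, -0.2]
opening: 0.04
grip_force: 0.0
```

```bash
python3 v.py w12.png; python3 - <<'E'
from h import *
im=cv2.imread('pics/w12.png'); hsv=cv2.cvtColor(im,cv2.COLOR_BGR2HSV)
b=cv2.inRange(hsv,(105,90,40),(130,255,255)); b[:100]=0;b[330:]=0;b[:,:250]=0;b[:,400:]=0
n,_,st,ce=cv2.connectedComponentsWithStats(b); print([(st[i],ce[i]) for i in range(1,n) if st[i][4]>60])
for n in('side','scene'):
    s,_=snap(n); print(find(n,s,'vial_a')[:3],find(n,s,'knob')[:1])
E
```

```text
23.1333 [0.52592613 0.07536385 0.16170092] [-3.14106640e+00 -1.26136369e-04  1.75780249e+00] [ 0.16387191  0.28786894 -0.16238544] 0.0400120468760492
[299 200  27  28 573] [312.1 213.8] [0.5181 0.1002 0.05  ]
[303 235  26  27 538] [315.5 247.7] [0.5262 0.0723 0.05  ]
[306 310  19  31 454] [315.1 326.1] [5.394e-01 2.000e-04 5.000e-02]
[(0.89, array([0.5227, 0.1048, 0.0604])), (0.58, array([0.5262, 0.0808, 0.0666]))]
[(array([296, 180,  39,  11, 417], dtype=int32), array([314.98800959, 185.14388489]))]
[(0.57, array([0.5297, 0.0786, 0.0648])), (0.56, array([0.5166, 0.1107, 0.0613]))] [(0.57, array([0.5227, 0.0161, 0.0439]))]
[(0.66, array([0.5345, 0.0837, 0.0535])), (0.61, array([0.5195, 0.1136, 0.0542]))] [(0.7, array([0.5305, 0.0143, 0.0445]))]
```

Request:
{"fn": "servo_tool", "kwargs": {"commands": [[0.0004,-0.0318,0,0],[0.0004,-0.0318,0,0],[0.0004,-0.0318,0,0],[0.0004,-0.0318,0,0],[0.0004,-0.0318,0,0],[0,0,-0.02,0],[0,0,-0.02,0],[0,0,0,0],[0,0,0,0],[0,0,0,0],[0,0,0,0]], "claw": 0}}

```text
time: 24.45
eef_pos: [0.5293, -0.0836, 0.1233]
tcp_rot: [3.14, 0.001, 1.758]
ft_force: [0.2, -0.1, 0.6]
opening: 0.0
grip_force: 0.0
```

```bash
python3 - <<'E'
from h import *
s,im=snap('wrist','w13.png'); print(s['eef_pos'],s['opening'])
hsv=cv2.cvtColor(im,cv2.COLOR_RGB2HSV)
g=cv2.inRange(hsv,(45,100,40),(80,255,255))
n,_,st,ce=cv2.connectedComponentsWithStats(g)
for i in range(1,n):
    if st[i][4]>60: print(st[i],ce[i],ray('wrist',s,ce[i],.045))
print(find('wrist',s,'pad')[:1])
print(proj('wrist',s,s['eef_pos']-[0,0,.017]))
E
```

```text
[ 0.52925081 -0.08360476  0.12333693] 1.5905920940094344e-05
[ 584    0   56   63 1726] [618.09212051  28.99710313] [0.68991563 0.09955883 0.045     ]
[ 296  237   34   38 1174] [312.87478705 255.02640545] [ 0.52715483 -0.08351516  0.045     ]
[(0.78, array([ 0.5277, -0.0692,  0.0456]))]
[315.90238095 287.16160944]
```

Request:
{"fn": "servo_tool", "kwargs": {"commands": [[-0.002,0,-0.025,0],[0,0,-0.025,0],[0,0,-0.008,0],[0,0,0,0],[0,0,0,0]]}}

```text
time: 24.97
eef_pos: [0.5268, -0.0837, 0.0647]
tcp_rot: [3.141, 0.0, 1.758]
ft_force: [-0.2, -0.7, 0.1]
opening: 0.0002
grip_force: 0.0
```

Request:
{"fn": "servo_tool", "kwargs": {"commands": [[0,0,-0.002,0],[0,0,-0.002,0],[0,0,-0.001,0]]}}

```text
time: 25.22
eef_pos: [0.5275, -0.0841, 0.0603]
tcp_rot: [3.139, 0.001, 1.758]
ft_force: [-1.7, 0.6, 5.9]
opening: 0.0001
grip_force: 3.1
```

Request:
{"fn": "servo_tool", "kwargs": {"commands": [[0,0,-0.001,0],[0,0,-0.001,0],[0,0,0,0]]}}

```text
time: 25.47
eef_pos: [0.5274, -0.0841, 0.0582]
tcp_rot: [3.139, 0.001, 1.758]
ft_force: [0.6, -0.1, 2.1]
opening: 0.0006
grip_force: 1.2
```

Request:
{"fn": "servo_tool", "kwargs": {"commands": [[0,0,-0.001,0],[0,0,-0.001,0],[0,0,-0.001,0],[0,0,0,0],[0,0,0,0]]}}

```text
time: 25.88
eef_pos: [0.5273, -0.084, 0.0545]
tcp_rot: [3.14, 0.001, 1.758]
ft_force: [3.9, -0.2, 4.3]
opening: 0.0007
grip_force: 1.9
```

```bash
python3 - <<'E'
from h import *
print(state()['eef_pos'])
for n in('side','scene'):
    s,_=snap(n,n+'14.png'); print(find(n,s,'vial_a')[:3],find(n,s,'knob')[:2])
E
```

```text
[ 0.52726867 -0.08398696  0.05449412]
[(0.77, array([0.5156, 0.1121, 0.0631]))] [(0.74, array([0.505 , 0.0605, 0.0464]))]
[(0.72, array([0.5145, 0.1171, 0.0536])), (0.68, array([0.5317, 0.0872, 0.0577])), (0.28, array([0.5105, 0.059 , 0.0444]))] [(0.76, array([0.5125, 0.0606, 0.0419]))]
```

Request:
{"fn": "servo_tool", "kwargs": {"commands": [[0,0,0.005,0],[0,0,0.015,0],[0,0,0.03,0],[0,0,0.03,0],[0,0,0.03,0],[-0.0006,0.035,0,0],[-0.0006,0.035,0,0],[-0.0006,0.035,0,0],[-0.0006,0.035,0,0],[0,0,0,0],[0,0,0,0],[0,0,0,0]], "claw": 0.04}}

```text
time: 27.18
eef_pos: [0.5228, 0.0562, 0.1629]
tcp_rot: [-3.138, -0.001, 1.758]
ft_force: [0.0, -0.3, -0.2]
opening: 0.04
grip_force: 0.0
```

```bash
python3 v.py w15.png; python3 - <<'E'
from h import *
im=cv2.imread('pics/w15.png'); hsv=cv2.cvtColor(im,cv2.COLOR_BGR2HSV)
b=cv2.inRange(hsv,(105,90,40),(130,255,255)); b[:100]=0;b[330:]=0;b[:,:250]=0;b[:,400:]=0
n,_,st,ce=cv2.connectedComponentsWithStats(b); print([(st[i],ce[i]) for i in range(1,n) if st[i][4]>60])
r=cv2.inRange(hsv,(0,150,60),(8,255,255))|cv2.inRange(hsv,(172,150,60),(180,255,255))
n,l,st,ce=cv2.connectedComponentsWithStats(r); s=state()
for i in range(1,n):
    if st[i][4]>100:
        u=(st[i][0]+st[i][2]/2,st[i][1]+st[i][3]/2); print(u,ray('wrist',s,u,.060),ray('wrist',s,u,.070))
for n in('side','scene'):
    s,_=snap(n); print(find(n,s,'vial_a')[:3],find(n,s,'knob')[:2],find(n,s,'cell_aa')[:1])
E
```

```text
27.1833 [0.52276504 0.05621753 0.16293929] [-3.13847991e+00 -5.66959867e-04  1.75822803e+00] [ 0.02422298 -0.3234114  -0.17494217] 0.03996334293656884
[ 308  170   30   57 1204] [322.6 197.9] [0.5207 0.0953 0.05  ]
[315 234  20  26 385] [323.8 246.8] [0.5296 0.0549 0.05  ]
[(0.97, array([0.5219, 0.109 , 0.0642])), (0.94, array([0.5214, 0.0884, 0.0627])), (0.47, array([0.5267, 0.0288, 0.0343]))]
[(array([304, 158,  40,  11, 426], dtype=int32), array([323.49530516, 163.09389671]))]
(np.float64(323.0), np.float64(198.5)) [0.5215426 0.0952763 0.06     ] [0.52110201 0.096498   0.07      ]
(np.float64(325.0), np.float64(247.0)) [0.53066189 0.05659985 0.06      ] [0.52987874 0.05927443 0.07      ]
[(0.73, array([0.5146, 0.114 , 0.0638]))] [(0.59, array([0.5055, 0.0614, 0.0438]))] [(0.52, array([0.5969, 0.2619, 0.0337]))]
[(0.75, array([0.5164, 0.1171, 0.0574])), (0.72, array([ 0.6183, -0.3792,  0.0425])), (0.6, array([ 0.5211, -0.0803,  0.0355]))] [(0.86, array([0.5122, 0.0595, 0.0468])), (0.35, array([0.5229, 0.056 , 0.0081]))] [(0.78, array([0.5977, 0.2593, 0.0293]))]
```

```bash
python3 -c "
from h import *
print(sign_off())"
```

```text
the job is handed in; nothing more can be done
None
```

The follower was drawn back and caught, and both vials were stood in the channel. I then pressed the pad, and the follower closed to about 36 mm of travel (camera estimate), with the vials packed against the gate. I handed the job in at about 27 s with the gripper clear, and no verdict came back.

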